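# Put the owl carving in the free place of the display stand

### The arm

A 6-joint arm with a two-finger parallel gripper is mounted at the origin on the work surface. World frame = base frame: x ahead of the robot, y to its left, z up, the work surface at z = 0. Lengths are in m, angles in rad, forces in N, time in s.
With the tool pointing down it reaches from about 0.225 to 0.875 m from the base axis. Payload 3.4 kg.
Tool frame: the origin (TCP) lies between the finger pads; the fingertips stand 11 mm ahead of it and the grasp point (between the pads) lies 8 mm behind it; z points along the fingers, y is the line along which they close (so a half turn about z gives the same grasp; the last joint's range is limited). The gripper opens to 85 mm and grips with 20 to 120 N. Pads are 22 mm wide; open, the fingers measure 114 mm over their backs; the gripper's body (76 mm by 85 mm) begins 54 mm behind the grasp point. The pads swing forward as they close: fully open they stand 13 mm farther back than shut.
Start: joints at [1.035, 0.276, 1.505, -0, 1.361, -0.121], TCP at [0.232, 0.526, 0.242] pointing down, gripper open.
Joint ranges: [-2.89, 2.89], [-0.75, 2.08], [0.22, 2.7], [-1.18, 4.32], [0.11, 2.71], [-2.7, 2.7]. Speed limits (rad/s): [2.57, 2.57, 3.14, 3.14, 3.14, 3.14].

### API

Orientations are given as a unit quaternion [x, y, z, w].
In Python, from cell import env, grab_frame, spotter gives the robot as it stands. The module is installed in compiled form; this text tells all that it offers.
- The arm moves only by the shell command python3 -m inch 'ROWS' [FORCE]. ROWS is JSON, a list of rows, each a list of 3 entries, a list of its own where there are three numbers: the finger opening in mm, from 0 to 85.4, then the shift along the tool's x, y, z in units of 1 m (1.0 is 1 m), then the turn about the tool's z in units of 120 degrees (1.0 is 120 degrees). In form: [[claw, [dx, dy, dz], yaw], ...]. A call has 1 to 10 rows; each row is the pose to reach, as a shift and turn from the pose commanded when the call began, along the tool's axes at that moment; what a row does not reach only later rows make up. A row lasts 1/12 s, in which the tool goes at most 41.7 mm and 7.16 degrees, less where a joint would pass 70% of its speed; a pose out of reach is approached as far as the arm can. A call with a number of a shift or a turn outside -1 to 1 is refused whole. A call with a gripper value outside its range is refused whole. The fingers move at their own pace and stop on an object; FORCE is the grip in N (left out, the last holds). Time passes only in rows, so rows that repeat a pose let the fingers close. It gives the time, the measured TCP pose, the force, the opening and the grip force at its end, in the units of the state.
- env.observe(): the state, without advancing time (a new reading comes with each control period).
- grab_frame(name): name is "side" or "top"; returns a dict with "frame" (480x640x3 uint8, red, green, blue), "mtx" (3x3 intrinsics, pixels), "R" (3x3) and "t" (3): a world point X has camera coordinates R X + t. Camera axes: x right, y down, z forward; pixel columns grow to the right and rows downward; lengths in m; the calibration is good to about 2 mm. A picture is of the moment at which its call begins. There is no depth.
- env.sign_off(): hands the job in; it is judged then, once.
Trained networks look in a picture, given as the dict that the camera call returned (one of the last four; its "shot" number tells which), for a name from the list of things; names that differ only in an ending like _2 or _b are one class to them, and where a whole thing is asked for, a point or a joint stands for the part that bears it (a point fixed in the world has none). Each returns a list of dicts, best first, with "confidence" (0 to 1); they miss things now and then, are a little off and sometimes report something else, mostly with a low value. They report only what shows in the picture. A call takes as long as a camera call. They do not tell look-alikes from the thing itself.
- spotter.look_for(picture, target): "centre" ([x, y, z] in m, in world coordinates, good to about 4 mm: the middle of the surface that is visible of it).
The state is a dict: "time": time; "joint_positions": joint angles; "qvel": joint speeds; "joint_torque": joint torques, N m; "eef_pos": TCP position; "ee_rot": TCP orientation; "wrist_force": force on the tool from outside, world axes, zero at the start; "torque": the same for the moment, N m; "grip_width": opening from 0.0 (shut) to 1.0 (fully open); "finger_force": force on a finger pad.
Only numpy, scipy, OpenCV 4.12 (cv2) and the standard library are available. Lean on these libraries where they do the work, as an engineer would, in place of code of your own. Each camera call takes 0.05 s, during which the arm holds its last target. There are 200 camera calls.

### The job

The display stand has three round places and two of them are taken, by the carved duck and the carved bear. Pick up the reddish-brown carved owl from the bench and set it down gently, not dropped, upright in the one place that is free, without disturbing the duck and the bear.

Things in the scene. Friction and masses are not known exactly. Their poses are not given: they have to be found in the camera images.
- owl_mid (a point): The carved owl: reddish-brown wood, pale eyes and beak, pointed ears, dark round foot 52 mm across, 10 mm thick; it stands on the bench (a pale bare wooden blank nearby is not wanted). 93 mm high, about 110 g. Body round, 43 mm across, straight-sided from 20 to 66 mm above its underside: grip it at any yaw. This point: on its axis, 45 mm above its underside; z up, it looks along -x.
- duck_mid (a point): The carved duck, loose, standing in one of the three places of the stand (which one changes): reddish-brown, pale bill, on the same 52 mm foot; 90 mm high, 90 mm long, 50 mm wide. This point is on the axis of its foot, 45 mm above its underside.
- bear_mid (a point): The carved bear, loose, standing in another of the three places of the stand (which one changes): reddish-brown, pale muzzle, on the same 52 mm foot; 88 mm high, 55 mm wide. This point is on the axis of its foot, 45 mm above its underside.
- stand: Display stand, fixed: a dark wooden board 115 mm (x) by 400 mm (y) by 24 mm high; origin at the centre of its underside, z up. Its three places are round recesses lined with green felt, 71 mm across, 8 mm deep (floor 16 mm above the origin), centred at x = 0 and y = -125, 0 and +125 mm in its frame. The duck and the bear take two of them; the third is free.
Not all that is in view belongs to the job. What is shaped like the part that bears owl_mid but orange is not meant.

How it is judged:
By the outcome, as a careful person would: the job done as asked, in the order asked, and still so for the second after the job is handed in, with the robot touching nothing.
It also fails if it takes over 37 s, if anything falls off the work surface, if the arm or the gripper's body presses on something with over 40 N, if the wrist force passes 120 N, or if a joint passes its speed limit or range.

## Working session

There is one attempt and no reset: what is moved stays moved. The work goes in short steps, Python scripts to look and compute and a shell command to move; the robot and the scene stay as the last step left them, time stands still between calls to the robot, and variables do not carry over. Pictures are saved under pics/ and viewed, at most 10 in all, crops included, and the job is handed in when it is done.

```bash
mkdir -p pics
python3 - <<'E'
from cell import env, grab_frame, spotter
import cv2,numpy as np
o=env.observe();print({k:np.round(o[k],3) for k in("time","eef_pos","ee_rot","grip_width")})
ims=[]
for n in("top","side"):
    p=grab_frame(n);cv2.imwrite(f"pics/{n}1.png",p["frame"][:,:,::-1])
    np.savez(f"{n}.npz",**{k:p[k] for k in("frame","mtx","R","t")})
    print(n,np.round(-p["R"].T@p["t"],3))
    for t in("owl_mid","duck_mid","bear_mid","stand"):
        print(t,[(np.round(d["centre"],3),round(d["confidence"],2)) for d in spotter.look_for(p,t)])
print(env.observe()["time"])
E
```

```text
{'time': np.float64(0.0), 'eef_pos': array([0.231, 0.526, 0.241]), 'ee_rot': array([ 0.206,  0.979, -0.001, -0.   ]), 'grip_width': np.float64(1.002)}
top [ 0.384 -0.027  0.881]
owl_mid [(array([ 0.347, -0.329,  0.074]), 0.84), (array([ 0.493, -0.363,  0.074]), 0.78), (array([ 0.442, -0.274,  0.072]), 0.56)]
duck_mid [(array([0.557, 0.094, 0.069]), 0.92)]
bear_mid [(array([0.537, 0.212, 0.067]), 0.59)]
stand [(array([0.557, 0.105, 0.023]), 0.67)]
side [0.396 0.753 0.564]
owl_mid [(array([ 0.348, -0.325,  0.044]), 0.89), (array([ 0.496, -0.358,  0.044]), 0.82), (array([ 0.442, -0.265,  0.045]), 0.63)]
duck_mid [(array([0.55 , 0.107, 0.062]), 0.66)]
bear_mid [(array([0.544, 0.237, 0.065]), 0.76)]
stand [(array([0.548, 0.196, 0.026]), 0.58)]
0.5
```

View pics/top1.png

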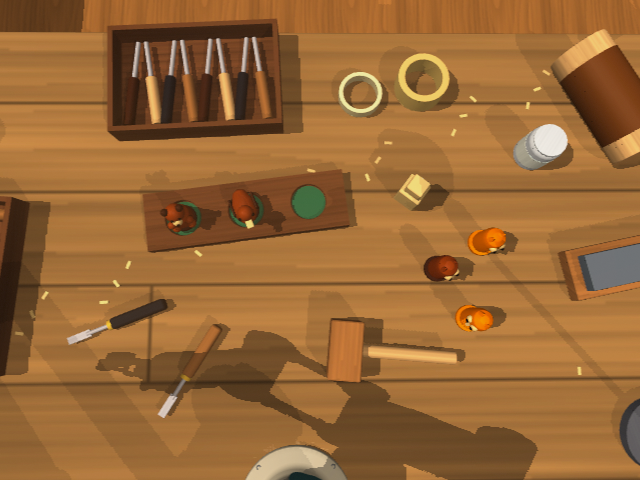

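View pics/side1.png

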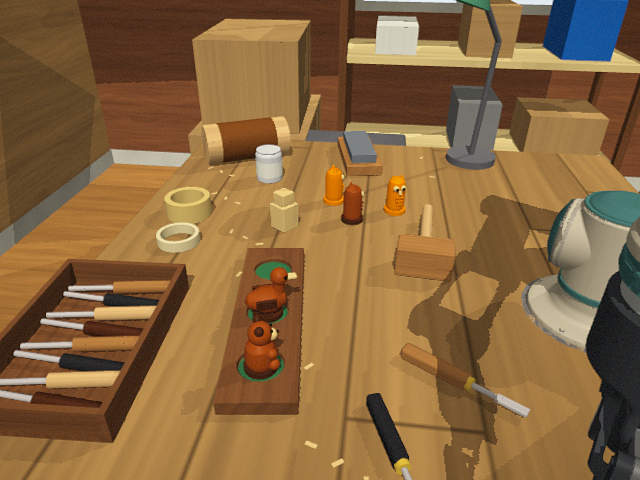

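The top view shows the free recess at about (309,202). The duck is at (245,207), the bear at (181,216) and the brown owl at (440,268), with two orange decoys at (488,241) and (474,318). The side view agrees, with the owl at (352,203) and the free recess at (273,271).

```bash
cat > h.py <<'E'
import cv2,numpy as np
from scipy.optimize import minimize
def proj(p,X):
    c=np.asarray(X)@p["R"].T+p["t"]; u=c@p["mtx"].T; return u[:,:2]/u[:,2:]
def ray(p,uv,z):
    d=p["R"].T@np.linalg.inv(p["mtx"])@[*uv,1]; c=-p["R"].T@p["t"]; return c+d*(z-c[2])/d[2]
def disc(x,y,z,r):
    a=np.linspace(0,2*np.pi,48); return np.c_[x+r*np.cos(a),y+r*np.sin(a),0*a+z]
def owl(x,y,b=0):
    return np.vstack([disc(x,y,b+z,r) for z,r in((0,.026),(.01,.026),(.02,.0215),(.066,.0215),(.08,.019),(.093,.012))])
def blob(mask,uv):
    n,l,s,c=cv2.connectedComponentsWithStats(mask.astype(np.uint8)); k=[i for i in range(1,n) if s[i,4]>60]
    i=min(k,key=lambda i:np.hypot(*(c[i]-uv))); return l==i
def hull(pts):
    m=np.zeros((480,640),np.uint8); h=cv2.convexHull(np.float32(pts))
    cv2.fillConvexPoly(m,np.int32(np.round(h*16)),1,shift=4); return m>0
E
python3 - <<'E'
from h import *
P={n:dict(np.load(n+".npz")) for n in("top","side")}
M={}
for n,uv in(("top",(440,268)),("side",(352,203))):
    hsv=cv2.cvtColor(P[n]["frame"],cv2.COLOR_RGB2HSV).astype(int); h,s,v=np.moveaxis(hsv,2,0)
    y,x=np.mgrid[:480,:640]; near=(abs(x-uv[0])<24)&(abs(y-uv[1])<28)
    m=blob(near&((h<9)|(h>172))&(s>120)&(v<150),uv)
    M[n]=hull(np.argwhere(m)[:,::-1]); print(n,m.sum(),M[n].sum(),cv2.boundingRect(M[n].astype(np.uint8)))
def cost(q,ns):
    return -sum((A&M[n]).sum()/(A|M[n]).sum() for n in ns for A in [hull(proj(P[n],owl(*q)))])
for ns in(("top",),("side",),("top","side")):
    r=minimize(cost,[.442,-.27],args=(ns,),method="Nelder-Mead",options=dict(initial_simplex=[[.442,-.27],[.45,-.27],[.442,-.26]]))
    print("owl",ns,r.x,r.fun)
for n,uv in(("top",(309,202)),("side",(273,271))):
    hsv=cv2.cvtColor(P[n]["frame"],cv2.COLOR_RGB2HSV).astype(int); h,s,v=np.moveaxis(hsv,2,0)
    g=blob((h>40)&(h<95)&(s>70),uv); A=hull(np.argwhere(g)[:,::-1])
    f=lambda q:-(lambda B:(A&B).sum()/(A|B).sum())(hull(proj(P[n],disc(*q,.024,.0355))))
    q=ray(P[n],uv,.024)[:2]; r=minimize(f,q,method="Nelder-Mead",options=dict(initial_simplex=[q,q+[.01,0],q+[0,.01]]));print("free",n,g.sum(),r.x,r.fun)
for uv in((144,194),(348,170),(355,228),(149,251)):print(uv,ray(P["top"],uv,.024)[:2])
for n in P:
    im=P[n]["frame"].copy(); im[M[n]&~cv2.erode(M[n].astype(np.uint8),np.ones((3,3))).astype(bool)]=[0,255,0]
    u=(440,268) if n=="top" else (352,203)
    cv2.imwrite(f"pics/{n}c.png",cv2.resize(im[u[1]-50:u[1]+50,u[0]-60:u[0]+60,::-1],None,fx=4,fy=4))
a,b=[cv2.imread(f"pics/{n}c.png") for n in P]; cv2.imwrite("pics/c2.png",cv2.resize(np.hstack([a,b]),(800,333)))
E
```

```text
Traceback (most recent call last):
  File "h.py", line 13, in blob
    i=min(k,key=lambda i:np.hypot(*(c[i]-uv))); return l==i
ValueError: min() iterable argument is empty
```

Run:
```python
import numpy as np,cv2
for n,(u,v) in(("top",(440,268)),("side",(352,203))):
    f=np.load(n+".npz")["frame"]; h=cv2.cvtColor(f,cv2.COLOR_RGB2HSV)
    print(n,"row",[tuple(map(int,x)) for x in h[v,u-24:u+25:4]]);print("col",[tuple(map(int,x)) for x in h[v-28:v+29:4,u]])
```

```text
top row [(15, 163, 166), (15, 163, 156), (9, 176, 55), (9, 216, 86), (9, 226, 98), (9, 229, 107), (9, 230, 145), (9, 230, 131), (9, 224, 174), (10, 234, 157), (9, 232, 120), (15, 161, 103), (15, 164, 104)]
col [(15, 164, 170), (16, 165, 178), (15, 163, 178), (16, 168, 176), (10, 218, 82), (10, 236, 134), (9, 232, 155), (9, 230, 145), (9, 229, 110), (9, 223, 88), (9, 179, 64), (15, 163, 127), (15, 165, 158), (15, 164, 154), (15, 161, 158)]
side row [(16, 255, 212), (16, 255, 217), (16, 255, 213), (16, 255, 201), (9, 202, 115), (10, 232, 132), (11, 224, 139), (9, 208, 136), (12, 255, 117), (16, 146, 162), (17, 149, 176), (17, 154, 179), (17, 147, 182)]
col [(15, 169, 142), (17, 147, 180), (15, 156, 170), (11, 227, 182), (11, 217, 180), (11, 223, 153), (10, 218, 143), (11, 224, 139), (11, 233, 140), (9, 204, 141), (11, 244, 137), (10, 221, 127), (8, 199, 59), (17, 154, 172), (17, 154, 171)]
```

Hue below 13 separates the owl.

```bash
cat > m.py <<'E'
from h import *
P={n:dict(np.load(n+".npz")) for n in("top","side")}
M={}
for n,uv in(("top",(440,268)),("side",(352,203))):
    hsv=cv2.cvtColor(P[n]["frame"],cv2.COLOR_RGB2HSV).astype(int); h,s,v=np.moveaxis(hsv,2,0)
    y,x=np.mgrid[:480,:640]; near=(abs(x-uv[0])<26)&(abs(y-uv[1])<28)
    m=blob(near&(h<13)&(s>120)&(v<215),uv)
    M[n]=hull(np.argwhere(m)[:,::-1]); print(n,m.sum(),M[n].sum(),cv2.boundingRect(M[n].astype(np.uint8)))
def cost(q,ns):
    return -sum((A&M[n]).sum()/(A|M[n]).sum() for n in ns for A in [hull(proj(P[n],owl(*q)))])
for ns in(("top",),("side",),("top","side")):
    r=minimize(cost,[.442,-.27],args=(ns,),method="Nelder-Mead",options=dict(initial_simplex=[[.442,-.27],[.45,-.27],[.442,-.26]]))
    print("owl",ns,r.x,r.fun)
for n,uv in(("top",(309,202)),("side",(273,271))):
    hsv=cv2.cvtColor(P[n]["frame"],cv2.COLOR_RGB2HSV).astype(int); h,s,v=np.moveaxis(hsv,2,0)
    g=blob((h>40)&(h<95)&(s>70),uv); A=hull(np.argwhere(g)[:,::-1])
    f=lambda q:-(lambda B:(A&B).sum()/(A|B).sum())(hull(proj(P[n],disc(*q,.024,.0355))))
    q=ray(P[n],uv,.024)[:2]; r=minimize(f,q,method="Nelder-Mead",options=dict(initial_simplex=[q,q+[.01,0],q+[0,.01]]));print("free",n,g.sum(),r.x,r.fun)
for uv in((144,194),(348,170),(355,228),(149,251)):print(uv,ray(P["top"],uv,.024)[:2])
for n in P:
    im=P[n]["frame"].copy(); im[M[n]&~cv2.erode(M[n].astype(np.uint8),np.ones((3,3))).astype(bool)]=[0,255,0]
    u=(440,268) if n=="top" else (352,203)
    cv2.imwrite(f"pics/{n}c.png",cv2.resize(im[u[1]-50:u[1]+50,u[0]-60:u[0]+60,::-1],None,fx=4,fy=4))
a,b=[cv2.imread(f"pics/{n}c.png") for n in P]; cv2.imwrite("pics/c2.png",cv2.resize(np.hstack([a,b]),(800,333)))
E
python3 m.py
```

```text
top 678 713 (424, 255, 35, 26)
side 667 758 (341, 182, 22, 43)
owl ('top',) [ 0.44313547 -0.284013  ] -0.9071246819338422
owl ('side',) [ 0.44301563 -0.28708008] -0.8722669735327964
owl ('top', 'side') [ 0.44293225 -0.28480278] -1.7762361100372441
free top 848 [ 0.57613236 -0.0281634 ] -0.8595450049455984
free side 302 [ 0.57659509 -0.0233139 ] -0.6906584992343032
(144, 194) [0.59267232 0.29866898]
(348, 170) [ 0.64147128 -0.10784792]
(355, 228) [ 0.52307145 -0.12004869]
(149, 251) [0.47871934 0.28430799]
```

View pics/c2.png

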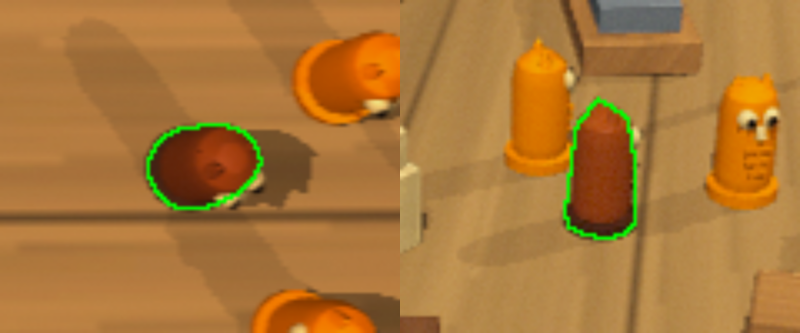

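The outlines follow the owl well, so its axis is at about (0.443, -0.285). Next I refine the free place with a floor-and-rim model, checked by overlay.

```bash
cat > s.py <<'E'
from h import *
P={n:dict(np.load(n+".npz")) for n in("top","side")}
G={}
for n,uv in(("top",(309,202)),("side",(273,271))):
    hsv=cv2.cvtColor(P[n]["frame"],cv2.COLOR_RGB2HSV).astype(int); h,s,v=np.moveaxis(hsv,2,0)
    G[n]=blob((h>40)&(h<95)&(s>70),uv)
def iou(q,n):
    A=G[n]; B=hull(proj(P[n],disc(*q[:2],.024,.0355)))&hull(proj(P[n],disc(*q[:2],.016,.0355)))
    return (A&B).sum()/(A|B).sum()
q=np.array([.575,-.03])
for ns in(("top",),("side",),("top","side")):
    r=minimize(lambda q:-sum(iou(q,n) for n in ns),q,method="Nelder-Mead",options=dict(initial_simplex=[q,q+[.01,0],q+[0,.01]]));print("free",ns,r.x,r.fun)
c=r.x
out=[]
for n,(x0,y0,w,hh) in(("top",(135,155,230,110)),("side",(205,235,115,180))):
    k=4 if n=="side" else 3
    im=cv2.resize(P[n]["frame"][:,:,::-1],None,fx=k,fy=k)
    th=np.deg2rad(6.5); d=np.array([-np.sin(th),np.cos(th)]); e=np.array([np.cos(th),np.sin(th)]); s=c+.125*d
    box=[[*(s+a*.0575*e+b*.2*d),.024] for a,b in((1,1),(1,-1),(-1,-1),(-1,1))]
    for X,col in((box,(0,255,255)),(disc(*c,.024,.0355),(255,255,255)),(disc(*(c+.125*d),.024,.0355),(255,255,255)),(disc(*(c+.25*d),.024,.0355),(255,255,255))):
        cv2.polylines(im,[np.int32((proj(P[n],X)+.5)*k)],True,col,1)
    out.append(im[y0*k:(y0+hh)*k,x0*k:(x0+w)*k])
a,b=out; b=cv2.resize(b,None,fx=.5,fy=.5) if 0 else b
cv2.imwrite("pics/st_top.png",a);cv2.imwrite("pics/st_side.png",cv2.resize(b,None,fx=.8,fy=.8)); print(a.shape,b.shape)
E
python3 s.py
```

```text
free ('top',) [ 0.57805365 -0.0280808 ] -0.8733264675592173
free ('side',) [ 0.57757907 -0.0246309 ] -0.5807692307692308
free ('top', 'side') [ 0.57761974 -0.02442673] -1.4443130189566036
(330, 690, 3) (720, 460, 3)
```

View pics/st_top.png

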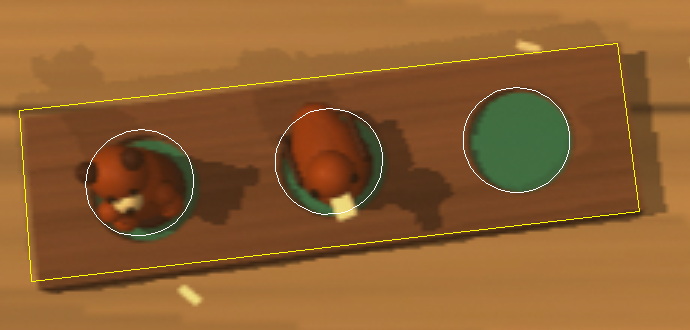

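View pics/st_side.png

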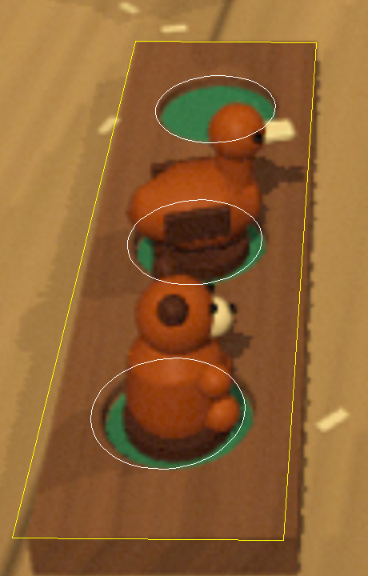

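The top overlay puts the free place at about (0.577, -0.028), with the stand yawed about 7°. The side overlay agrees to within a few mm, well inside the 9.5 mm clearance.

```bash
cat > d.py <<'E'
import sys,numpy as np
from scipy.spatial.transform import Rotation as R
from cell import env
o=env.observe(); t=np.array(list(map(float,sys.argv[1:4])))
print(round(o["time"],2),np.round(o["eef_pos"],4),"shift",np.round(R.from_quat(o["ee_rot"]).inv().apply(t-o["eef_pos"]),4),"F",np.round(o["wrist_force"],1),"grip",round(float(o["grip_width"]),3),np.round(o["finger_force"],1),"j",np.round(o["joint_positions"],2))
E
python3 d.py .443 -.285 .2
```

```text
0.5 [0.2317 0.5262 0.2423] shift [-0.5203 -0.6573  0.0423] F [-0.3 -0.1 -1.1] grip 1.004 0.0 j [ 1.04  0.28  1.5  -0.    1.36 -0.12]
```

```bash
python3 -m inch '[[85,[-0.26,-0.329,0.0],0],[85,[-0.26,-0.329,0.0],0],[85,[-0.26,-0.329,0.0],0],[85,[-0.26,-0.329,0.0],0],[85,[-0.26,-0.329,0.0],0],[85,[-0.26,-0.329,0.0],0],[85,[-0.26,-0.329,0.0],0],[85,[-0.26,-0.329,0.0],0],[85,[-0.26,-0.329,0.0],0],[85,[-0.26,-0.329,0.0],0]]' 30; python3 d.py .443 -.285 .2
```

```text
time: 1.33
eef_pos: [0.3364, 0.1212, 0.2427]
ee_rot: [0.206, 0.979, 0.0, 0.001]
wrist_force: [0.7, -0.1, -0.1]
grip_width: 0.991
finger_force: 0.0
1.33 [0.3364 0.1212 0.2427] shift [-0.261  -0.329   0.0428] F [ 0.7 -0.1 -0.1] grip 0.991 0.0 j [ 0.15 -0.06  1.9   0.    1.3  -1.01]
```

```bash
python3 -m inch '[[85,[-0.26,-0.329,0.04],0],[85,[-0.26,-0.329,0.04],0],[85,[-0.26,-0.329,0.04],0],[85,[-0.26,-0.329,0.04],0],[85,[-0.26,-0.329,0.04],0],[85,[-0.26,-0.329,0.04],0],[85,[-0.26,-0.329,0.04],0],[85,[-0.26,-0.329,0.04],0],[85,[-0.26,-0.329,0.04],0],[85,[-0.26,-0.329,0.04],0]]'; python3 -m inch '[[85,[0,0,0],0],[85,[0,0,0],0]]'; python3 d.py .443 -.285 .040
```

```text
time: 2.17
eef_pos: [0.4407, -0.2808, 0.2026]
ee_rot: [0.206, 0.978, 0.0, 0.0]
wrist_force: [0.6, 0.5, 1.2]
grip_width: 0.996
finger_force: 0.0
time: 2.33
eef_pos: [0.4408, -0.2806, 0.2019]
ee_rot: [0.207, 0.978, 0.0, -0.0]
wrist_force: [-0.2, 0.4, 0.3]
grip_width: 0.997
finger_force: 0.0
2.33 [ 0.4408 -0.2806  0.2019] shift [-0.0039 -0.0032  0.1619] F [-0.2  0.4  0.3] grip 0.997 0.0 j [-0.7   0.22  1.68  0.    1.24 -1.85]
```

```bash
python3 -m inch '[[85,[-0.004,-0.003,0.02],0],[85,[-0.004,-0.003,0.05],0],[85,[-0.004,-0.003,0.075],0],[85,[-0.004,-0.003,0.1],0],[85,[-0.004,-0.003,0.12],0],[85,[-0.004,-0.003,0.14],0],[85,[-0.004,-0.003,0.155],0],[85,[-0.004,-0.003,0.162],0],[85,[-0.004,-0.003,0.162],0],[85,[-0.004,-0.003,0.162],0]]'; python3 d.py .443 -.285 .040
python3 - <<'E'
from cell import grab_frame
import cv2
p=grab_frame("side")["frame"][140:260,270:430,::-1];q=grab_frame("top")["frame"][200:320,360:520,::-1]
import numpy as np
cv2.imwrite("pics/g1.png",cv2.resize(np.hstack([p,q]),None,fx=2.5,fy=2.5,interpolation=cv2.INTER_CUBIC))
E
```

```text
time: 3.17
eef_pos: [0.4433, -0.2822, 0.0413]
ee_rot: [0.206, 0.979, 0.0, 0.0]
wrist_force: [0.5, 0.3, 0.4]
grip_width: 0.997
finger_force: 0.0
3.17 [ 0.4433 -0.2822  0.0413] shift [-0.0009 -0.0027  0.0013] F [0.5 0.3 0.4] grip 0.997 0.0 j [-0.7   0.4   1.89  0.    0.85 -1.86]
```

View pics/g1.png

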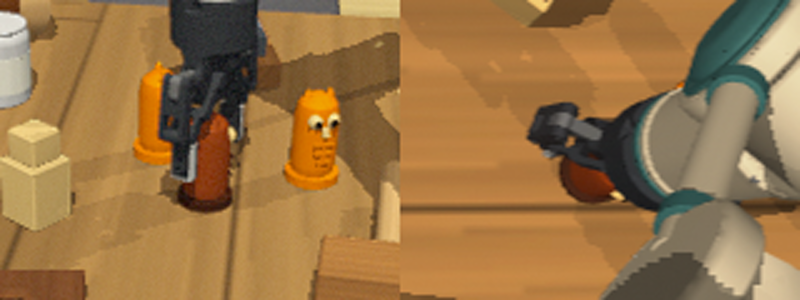

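The owl stands between the fingers, and the near finger at (185,165) in the crop is clear of its body. Next I close and lift.

```bash
python3 -m inch '[[60,[0,-0.002,0],0],[55,[0,-0.002,0],0],[50,[0,-0.002,0],0],[47,[0,-0.002,0],0],[44,[0,-0.002,0],0],[40,[0,-0.002,0],0],[36,[0,-0.002,0],0],[30,[0,-0.002,0],0],[30,[0,-0.002,0],0],[30,[0,-0.002,0],0]]' 30; python3 -m inch '[[30,[0,0,0],0],[30,[0,0,0],0],[30,[0,0,0],0],[30,[0,0,0],0]]' 35; python3 d.py .443 -.285 .16
```

```text
time: 4.1
eef_pos: [0.4425, -0.2848, 0.041]
ee_rot: [0.206, 0.979, -0.0, 0.0]
wrist_force: [-0.5, 0.1, 5.8]
grip_width: 0.49
finger_force: 31.0
time: 4.43
eef_pos: [0.4425, -0.2848, 0.041]
ee_rot: [0.206, 0.979, -0.0, 0.0]
wrist_force: [0.2, 1.2, 6.0]
grip_width: 0.489
finger_force: 34.7
4.43 [ 0.4425 -0.2848  0.041 ] shift [-0.0006 -0.     -0.119 ] F [0.2 1.2 6. ] grip 0.489 34.7 j [-0.7   0.4   1.89  0.    0.85 -1.86]
```

```bash
python3 -m inch '[[30,[0,0,-0.005],0],[30,[0,0,-0.02],0],[30,[0,0,-0.04],0],[30,[0,0,-0.065],0],[30,[0,0,-0.09],0],[30,[0,0,-0.115],0],[30,[0,0,-0.135],0],[30,[0,0,-0.145],0],[30,[0,0,-0.15],0],[30,[0,0,-0.15],0]]'; python3 d.py .577 -.028 .19
```

```text
time: 5.27
eef_pos: [0.4424, -0.2848, 0.191]
ee_rot: [0.206, 0.979, -0.0, 0.0]
wrist_force: [-0.2, -0.3, -0.7]
grip_width: 0.489
finger_force: 35.6
5.27 [ 0.4424 -0.2848  0.191 ] shift [-0.0197  0.2893  0.001 ] F [-0.2 -0.3 -0.7] grip 0.489 35.6 j [-0.7   0.24  1.69 -0.    1.21 -1.86]
```

```bash
python3 -m inch '[[30,[-0.001,0.015,0],0],[30,[-0.003,0.045,0],0],[30,[-0.006,0.083,0],0],[30,[-0.009,0.123,0],0],[30,[-0.011,0.163,0],0],[30,[-0.014,0.203,0],0],[30,[-0.016,0.238,0],0],[30,[-0.018,0.265,0],0],[30,[-0.019,0.282,0],0],[30,[-0.02,0.289,0],0]]';python3 -m inch '[[30,[0,0,0],0],[30,[0,0,0],0],[30,[0,0,0],0]]'; python3 d.py .577 -.028 .1
cat > look.py <<'E'
from h import *; from cell import grab_frame,env; import sys
x,y,b=map(float,sys.argv[2:5]); out=[]
for n,(x0,y0) in(("side",(190,190)),("top",(235,140))):
    p=grab_frame(n); im=cv2.resize(p["frame"][:,:,::-1],None,fx=3,fy=3,interpolation=cv2.INTER_CUBIC)
    for X,c in((disc(x,y,b,.026),(0,255,255)),(disc(.577,-.028,.024,.0355),(255,255,255))): cv2.polylines(im,[np.int32((proj(p,X)+.5)*3)],True,c,1)
    out.append(im[y0*3:(y0+130)*3,x0*3:(x0+130)*3])
cv2.imwrite(sys.argv[1],np.hstack(out))
E
python3 look.py pics/h1.png .577 -.028 .15
```

```text
time: 6.1
eef_pos: [0.577, -0.0255, 0.1885]
ee_rot: [0.205, 0.979, 0.0, -0.002]
wrist_force: [-0.2, -0.3, -1.0]
grip_width: 0.492
finger_force: 35.8
time: 6.35
eef_pos: [0.5762, -0.0294, 0.19]
ee_rot: [0.206, 0.978, -0.0, -0.001]
wrist_force: [-0.3, 0.4, -0.7]
grip_width: 0.489
finger_force: 35.8
6.35 [ 0.5762 -0.0294  0.19  ] shift [-0.0003  0.0017  0.09  ] F [-0.3  0.4 -0.7] grip 0.489 35.8 j [-0.17  0.31  1.58 -0.    1.25 -1.33]
```

View pics/h1.png

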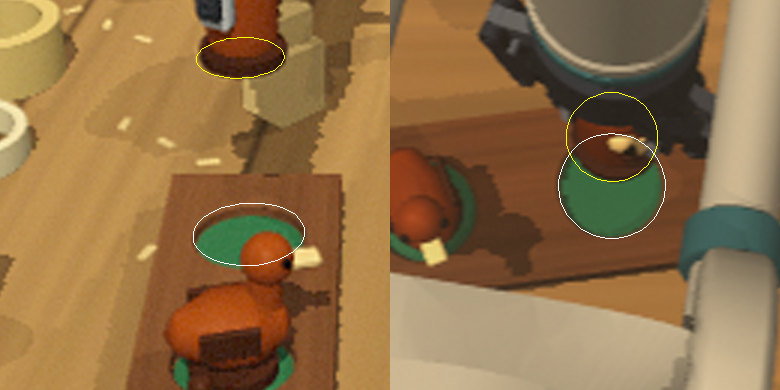

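The owl hangs upright. Its foot at (243,57) in the crop matches the prediction, and the recess matches its ring in both views. I lower it, slowly at the end.

```bash
python3 -m inch '[[30,[0,0.001,0.01],0],[30,[0,0.001,0.03],0],[30,[0,0.001,0.055],0],[30,[0,0.001,0.08],0],[30,[0,0.001,0.1],0],[30,[0,0.001,0.113],0],[30,[0,0.001,0.12],0],[30,[0,0.001,0.124],0],[30,[0,0.001,0.126],0],[30,[0,0.001,0.127],0]]'; python3 -m inch '[[30,[0,0,0.001],0],[30,[0,0,0.002],0],[30,[0,0,0.003],0],[30,[0,0,0.004],0],[30,[0,0,0.005],0],[30,[0,0,0.005],0]]'; python3 d.py .577 -.028 .057
```

```text
time: 7.28
eef_pos: [0.578, -0.0277, 0.0641]
ee_rot: [0.206, 0.979, 0.0, 0.001]
wrist_force: [0.2, 0.1, 0.0]
grip_width: 0.489
finger_force: 35.7
time: 7.78
eef_pos: [0.5774, -0.0273, 0.0587]
ee_rot: [0.206, 0.979, 0.0, -0.0]
wrist_force: [0.4, 0.1, -0.8]
grip_width: 0.494
finger_force: 35.7
7.78 [ 0.5774 -0.0273  0.0587] shift [ 0.0001 -0.0008  0.0017] F [ 0.4  0.1 -0.8] grip 0.494 35.7 j [-0.17  0.44  1.76  0.    0.95 -1.32]
```

```bash
python3 -m inch '[[30,[0,0,0.0005],0],[30,[0,0,0.001],0],[30,[0,0,0.0015],0],[30,[0,0,0.0015],0],[30,[0,0,0.0015],0]]';python3 -m inch '[[30,[0,0,0.0005],0],[30,[0,0,0.0005],0],[30,[0,0,0.0005],0]]'; python3 look.py pics/h2.png .577 -.028 .016
```

```text
time: 8.2
eef_pos: [0.5775, -0.0273, 0.0572]
ee_rot: [0.206, 0.979, 0.0, -0.0]
wrist_force: [0.8, -1.0, -1.0]
grip_width: 0.487
finger_force: 35.7
time: 8.45
eef_pos: [0.5775, -0.0273, 0.0571]
ee_rot: [0.206, 0.979, 0.0, 0.0]
wrist_force: [-0.9, 0.0, 2.8]
grip_width: 0.49
finger_force: 36.0
```

View pics/h2.png

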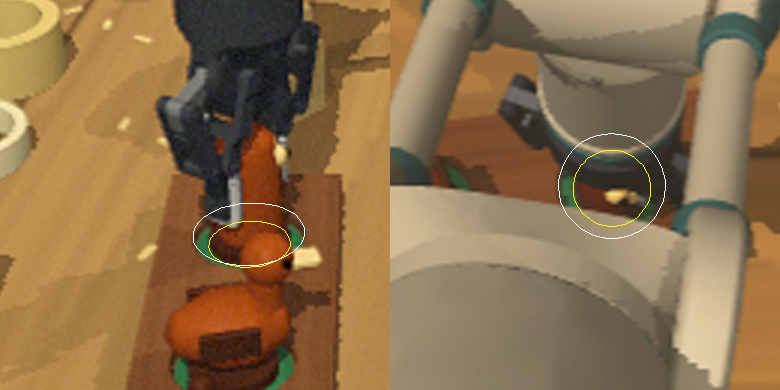

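The foot is inside the recess with green showing around it, and contact has begun at 2.8 N. I open gradually.

```bash
python3 -m inch '[[42,[0,0,0],0],[44,[0,0,0],0],[46,[0,0,0],0],[49,[0,0,0],0],[53,[0,0,0],0],[58,[0,0,0],0],[64,[0,0,0],0],[70,[0,0,0],0],[70,[0,0,0],0],[70,[0,0,0],0]]' 20; python3 d.py .577 -.028 .2
```

```text
time: 9.38
eef_pos: [0.5775, -0.0273, 0.0567]
ee_rot: [0.206, 0.979, 0.0, 0.0]
wrist_force: [0.3, 0.0, -0.3]
grip_width: 0.818
finger_force: 0.0
9.38 [ 0.5775 -0.0273  0.0567] shift [ 0.0002 -0.0008 -0.1433] F [ 0.3  0.  -0.3] grip 0.818 0.0 j [-0.17  0.44  1.76  0.    0.94 -1.32]
```

```bash
python3 -m inch '[[70,[0,0,-0.005],0],[70,[0,0,-0.02],0],[70,[0,0,-0.04],0],[70,[0,0,-0.065],0],[70,[0,0,-0.09],0],[70,[0,0,-0.115],0],[70,[0,0,-0.14],0],[70,[0,0,-0.165],0],[70,[0,0,-0.18],0],[70,[0,0,-0.18],0]]'; python3 -m inch '[[70,[0.03,-0.03,0],0],[70,[0.06,-0.06,0],0],[70,[0.09,-0.09,0],0],[70,[0.115,-0.115,0],0],[70,[0.13,-0.13,0],0],[70,[0.13,-0.13,0],0],[70,[0.13,-0.13,0],0]]'; python3 look.py pics/h3.png .577 -.028 .016
```

```text
time: 10.22
eef_pos: [0.5796, -0.0277, 0.2412]
ee_rot: [0.206, 0.979, 0.0, 0.004]
wrist_force: [0.5, 0.2, 0.6]
grip_width: 0.82
finger_force: 0.0
time: 10.8
eef_pos: [0.4051, -0.094, 0.2363]
ee_rot: [0.207, 0.978, 0.0, -0.0]
wrist_force: [0.7, 0.4, 1.0]
grip_width: 0.819
finger_force: 0.0
```

View pics/h3.png

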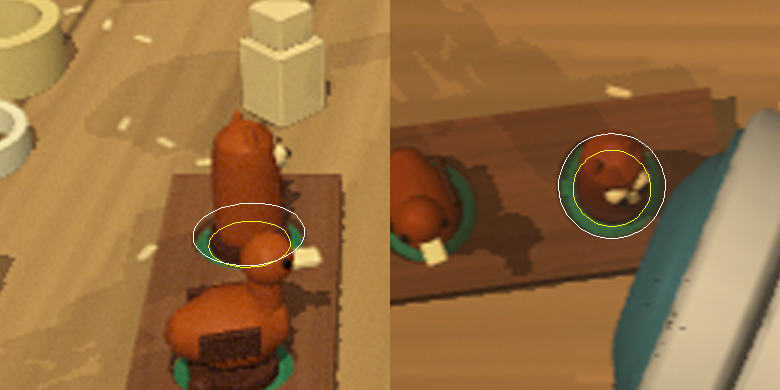

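The owl stands upright in the recess, with its foot at (245,245) in the side crop and green around it. The duck is unmoved.

```bash
python3 -c "
from cell import env
print(env.sign_off())"
```

```text
the job is handed in; nothing more can be done
None
```

The owl is standing upright in the free place on the stand, set down at about 3 N contact and released. The duck looks undisturbed in the last pictures and the bear, outside those crops, was never approached; the job is handed in at about 11 s of the 37 s allowed.

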